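# Push two lengths of track home in a gluing jig and snap its keeper bar shut

### The arm

A 6-joint arm with a two-finger parallel gripper is mounted at the origin on a cart in front of the work surface, level with it; the furniture and walls round the work are solid. World frame = base frame: x ahead of the robot, y to its left, z up, the work surface at z = 0. Lengths are in m, angles in degrees, forces in N, time in s.
With the tool pointing down it reaches from about 0.4 to 0.825 m from the base axis. Payload 7 kg.
Tool frame: the origin (TCP) lies between the finger pads; the fingertips stand 19 mm ahead of it and the grasp point (between the pads) is the TCP; x points along the fingers, y is the direction in which the jaws open and shut, and the axes are right-handed (so a half turn about x gives the same grasp; the last joint's range is limited). The gripper opens to 88 mm and grips with 3 to 60 N. Pads are 19 mm wide; open, the fingers measure 130 mm over their backs; the gripper's body (78 mm by 193 mm) begins 47 mm behind the grasp point.
Start: joints at [-57.863, 20.546, 0.682, 0, -70.136, -16.507], TCP at [0.182, -0.65, 0.246] pointing down, gripper open.
Joint ranges: [-176.03, 176.03], [-82.01, 121.73], [-58.28, 71.71], [-173.87, 95.51], [-174.79, -0.11], [-173.66, 173.66]. Speed limits (degrees/s): [136.94, 136.94, 172.46, 180, 180, 180].

### API

Orientations are given as [roll, pitch, yaw] about the fixed x, y, z axes, in that order (R = Rz(yaw) Ry(pitch) Rx(roll)).
In Python, from plant import * gives the robot as it stands.
- The arm moves only by the tool step_arm, never from a script. Its argument "steps" is a list of rows, each a list of 2 entries, a list of its own where there are three numbers: the shift along the tool's x, y, z in units of 0.02 m (1.0 is 0.02 m), then the turn about the tool's x in units of 6 degrees (1.0 is 6 degrees). A call has 1 to 20 rows; each row shifts and turns the commanded pose from where the row before left it, along the tool's axes as they then stand; what a row does not reach is not made up. A row lasts 1/12 s, in which the tool goes at most 41.7 mm and 7.16 degrees, less where a joint would pass 70% of its speed; a pose out of reach is approached as far as the arm can. A call with a number of a shift or a turn outside -1 to 1 is refused whole. A call with a gripper value outside its range is refused whole. "fingers" is the closure, from 0 (fully open) to 1 (shut), set as the call begins (left out, the last holds). The fingers move at their own pace and stop on an object; "grip_force" is the grip in N (left out, the last holds). Time passes only in rows, so rows that do not move let the fingers close. It gives the time, the measured TCP pose, the force and the opening at its end, in the units of the state.
- get_state(): the state, without advancing time (a new reading comes with each control period).
- capture(name): name is "side" or "top" or "wrist"; returns the picture (400x640x3 uint8, blue, green, red); there is no depth.
- camera_model(name): a dict with "intrinsics" (3x3 intrinsics, pixels), "rvec" (rotation vector, rad) and "tvec" (3), from world to camera coordinates, as OpenCV has them. Camera axes: x right, y down, z forward; pixel columns grow to the right and rows downward; lengths in m; the calibration is good to about 2 mm. A picture is of the moment at which its call begins: read the wrist's pose just before it. camera_model takes no time and is no camera call; for the wrist camera it gives the pose at the moment of the call.
- close_job(): hands the job in, once; it reports no verdict.
The state is a dict: "time_s": time; "joints": joint angles; "qd": joint speeds; "joint_torque": joint torques, N m; "tcp_pos": TCP position; "eef_rot": TCP orientation; "contact_force": force on the tool from outside, world axes, zero at the start; "moment": the same for the moment, N m; "gripper_width": finger opening in m.
Only numpy, scipy, OpenCV 4.12 (cv2) and the standard library are available. Lean on these libraries where they do the work, as an engineer would, in place of code of your own. Each camera call takes 0.05 s, during which the arm holds its last target.

### The job

Two straight lengths of model track have slid part of the way out of their bays in the gluing jig. With the keeper bar still standing open, push both lengths fully home against the end stop; then swing the keeper bar shut across their ends until it snaps past its spring plunger and stays there. Leave the other things on the bench where they are.

Things in the scene. Friction and masses are not known exactly. Their poses are not given: they have to be found in the camera images.
- jig: Fixed gluing jig: plywood board 12 mm thick, 215 x 176 mm, two bays (41 mm wide, centres y = +25 and -25 mm) between aluminium fences (tops 23 mm up, from x = -44). Origin: on the bench, half-way across. +x: along the bays to the end stop (26 mm high); -x: the open mouth; +y: the plunger's side; z up. A track is fully home when its mouth-side end is at x = -75 mm.
- jig_mouth (a point): Mid-mouth of the jig, on the bench, at (-75, 0, 0) mm of the jig. In the mouth the board ends at x = -55 mm, so homed tracks overhang it by 20 mm and bare bench (z = 0) lies under and before their ends, 104 mm wide, between two ears of the board (12 mm high; beyond y = +-52 mm, out to x = -100 mm).
- plunger_top (a point): Top of the sprung steel ball plunger (detent) on the +y ear, at (-91, +66) mm of the jig, standing 4 mm above the ear; the end of the keeper bar presses it down and snaps past it.
- track_a_end (a point): Centre of the mouth-side end face of the track in the bay at jig y = +25 mm, 16.5 mm above the bench. Black bedded track 38 mm wide, 9 mm thick, 169 mm long (173 with the rail joiners, which enter notches in the stop), about 60 g, loose on the board; slides along jig x. Site y axis points out of the mouth, z up. Starts 22 to 55 mm short of home (home: jig x = -75 mm).
- track_b_end (a point): The same for the equal length of track in the bay at jig y = -25 mm.
- keeper (a joint): Angle of the steel keeper bar about its upright pivot. 0 = shut, the bar along jig +y, 3 mm before the homed track ends; grows counter-clockwise (from above) as it swings outwards; at 1.57 it points along jig -x. Range 0 to 2.2; stays where left. At about 0.09 it meets the plunger and needs about 5.5 N at the knob; past 0.04 the plunger drives it to 0 and holds it, short of that it throws it back.
- keeper_knob (a point): Centre of the upright black knob on the keeper bar, for pushing it: 16 mm across, 36 to 68 mm above the bench (8 mm neck below), this point 50 mm up and 105 mm from the pivot axis. The bar is 12 mm wide and 148 mm long from the pivot, 17 to 29 mm above the bench, with two rubber pads under it (down to 9 mm).
- keeper_hinge (a point): Pivot axis (vertical) of the keeper bar, on the -y ear at (-85, -75) mm of the jig; this point 23 mm above the bench, the boss and screw head reach 33 mm.
- sanding_block: Bystander: brown sanding block 46x75x24 mm, lying beside the jig. Origin under its centre.
- terminal_strip: Bystander: pale terminal strip 20x80x13 mm, lying beside the jig on the robot's side. Origin under its centre.
- pliers: Bystander: red-handled pliers 42x147x10 mm, lying to the right. Origin under the centre.
- screwdriver: Bystander: red screwdriver 24x197x24 mm, lying at the back. Origin under the centre.
- signal_mast: Bystander: small model signal 101 mm tall, standing behind the jig. Origin under its foot.
- tape_measure: Bystander: yellow tape measure 36x72x58 mm, standing to the left. Origin under its centre.

How it is judged (in metres and radians):
On the way, in this order (a step that is already met when the one before it is completed fails the run):
1. both lengths of track are fully home (within 3 mm of the stop) while the keeper bar still stands open (more than 0.5 rad) (x of each of track_a_end, track_b_end in the frame of jig above -0.078 m and value of joint keeper above 0.5 rad), for 0.2 s.
2. the keeper bar is shut, past its plunger (value of joint keeper below 0.025 rad), for 0.2 s.
At the end, for the whole second after the job is handed in: The keeper bar is shut (below 0.025 rad, past its plunger), and both lengths of track lie flat in their own bays, within 3 mm of fully home against the stop (value of joint keeper below 0.025 rad and x of each of track_a_end, track_b_end in the frame of jig above -0.078 m and y of track_a_end in the frame of jig between 0.02 and 0.03 m and y of track_b_end in the frame of jig between -0.03 and -0.02 m and angle between each of track_a_end, track_b_end's own z axis and vertical below 0.06 rad); the robot touches nothing.
It fails at once if a bystander (sanding block, terminal strip, pliers, screwdriver, signal, tape measure) is moved more than 3 cm (distance of any of sanding_block, terminal_strip, pliers, screwdriver, signal_mast, tape_measure from where it was at the start of the episode above 0.03 m).
It also fails if it takes over 58 s, if anything falls off the work surface, if the arm or the gripper's body presses on something with over 40 N, if the wrist force passes 120 N, or if a joint passes its speed limit or range.

## Working session

There is one attempt and no reset: what is moved stays moved. The work goes in short steps, Python scripts to look and compute and a tool call to move; the robot and the scene stay as the last step left them, time stands still between calls to the robot, and variables do not carry over. Pictures are saved under pics/ and viewed, and the job is handed in when it is done.

Besides the shell and the picture viewer there is one more tool, called after "Call:" by a JSON object that holds its "op" and its "data". step_arm: Moves the arm, as the interface text tells. Its arguments: {"type":"object","properties":{"steps":{"type":"array","items":{"type":"array"}},"fingers":{"type":"number"},"grip_force":{"type":"number"}},"required":["steps"]}

```bash
ls; mkdir -p pics
python3 - <<'E'
from plant import *
import cv2,numpy as np
s=get_state()
for k in s: print(k,s[k])
for n in ("top","side","wrist"):
    m=camera_model(n); print(n,m)
    im=capture(n); cv2.imwrite(f"pics/{n}0.png",im)
E
```

```text
pics
time_s 0.0
joints [-5.78630324e+01  2.05912226e+01  6.35730256e-01 -1.92173836e-02
 -7.01363407e+01 -1.65072277e+01]
qd [-0.04075319 -0.02699571  0.04819905  0.03809338 -0.01047759  0.04727999]
joint_torque [-1.63360477e-03 -5.82714951e+01  2.93061233e+01  6.99728251e+00
  6.99762837e-03 -2.05653159e-04]
tcp_pos [ 0.18171853 -0.64962002  0.24464277]
eef_rot [ 95.37933851  89.90640632 111.00253423]
contact_force [ 0.60818648 -0.1889173   0.22311794]
moment [-0.01975352  0.03853098  0.00239239]
gripper_width 0.08768195549913356
top {'intrinsics': array([[469.55208938,   0.        , 318.76726409],
       [  0.        , 469.55208938, 194.62832859],
       [  0.        ,   0.        ,   1.        ]]), 'rvec': array([ 2.13439014, -2.13316688,  0.13524589]), 'tvec': array([0.04757842, 0.58822559, 1.23115903])}
side {'intrinsics': array([[455.14606094,   0.        , 321.84475191],
       [  0.        , 455.14606094, 202.05532188],
       [  0.        ,   0.        ,   1.        ]]), 'rvec': array([ 1.2464449 , -2.34091429,  0.92814084]), 'tvec': array([0.34673442, 0.36771094, 1.05178809])}
wrist {'intrinsics': array([[341.23051977,   0.        , 318.27245041],
       [  0.        , 341.23051977, 196.85396004],
       [  0.        ,   0.        ,   1.        ]]), 'rvec': array([-1.78093241, -2.34555713, -0.34613973]), 'tvec': array([ 0.67395974, -0.03626272,  0.38940651])}
```

View pics/top0.png

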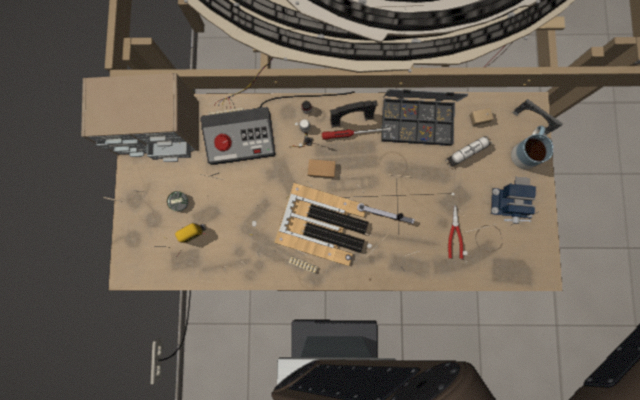

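View pics/side0.png

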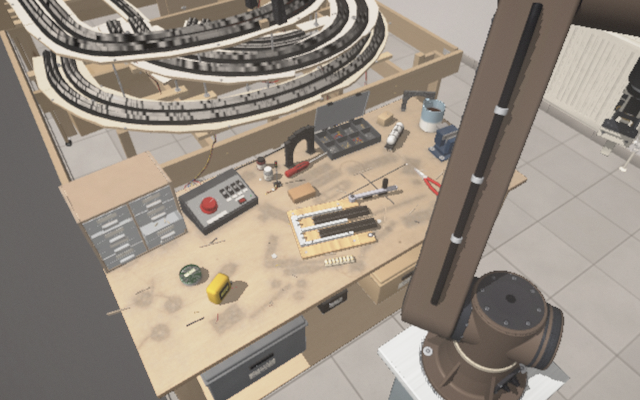

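View pics/wrist0.png

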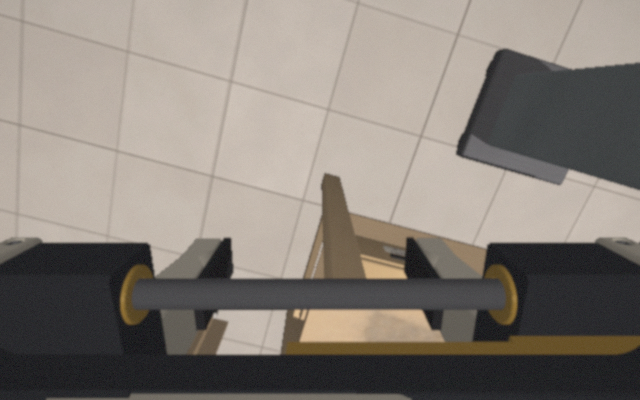

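Run:
```python
import cv2
im=cv2.imread("pics/top0.png")
c=im[165:285,260:430]; cv2.imwrite("pics/top0z.png",cv2.resize(c,None,fx=4.7,fy=4.7,interpolation=cv2.INTER_CUBIC))
im=cv2.imread("pics/side0.png")
c=im[165:285,270:430]; cv2.imwrite("pics/side0z.png",cv2.resize(c,None,fx=5,fy=5,interpolation=cv2.INTER_CUBIC))
```

```text
(no output)
```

View pics/top0z.png

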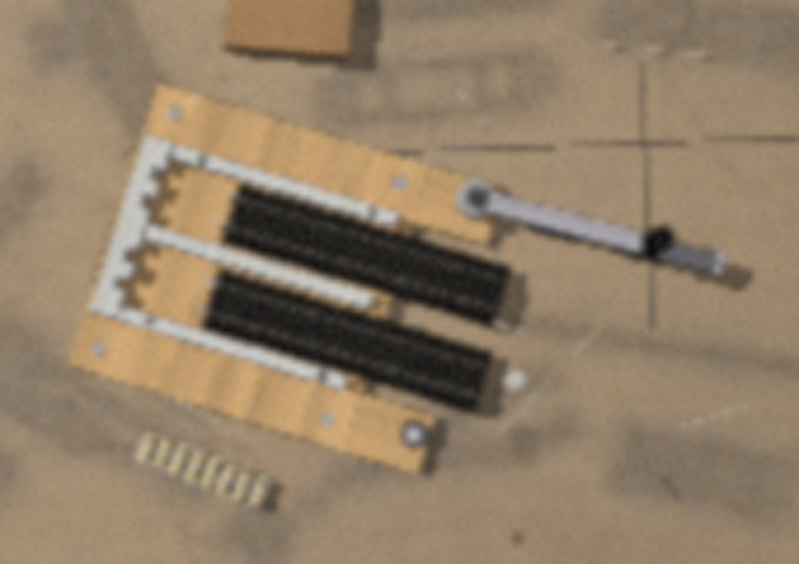

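View pics/side0z.png

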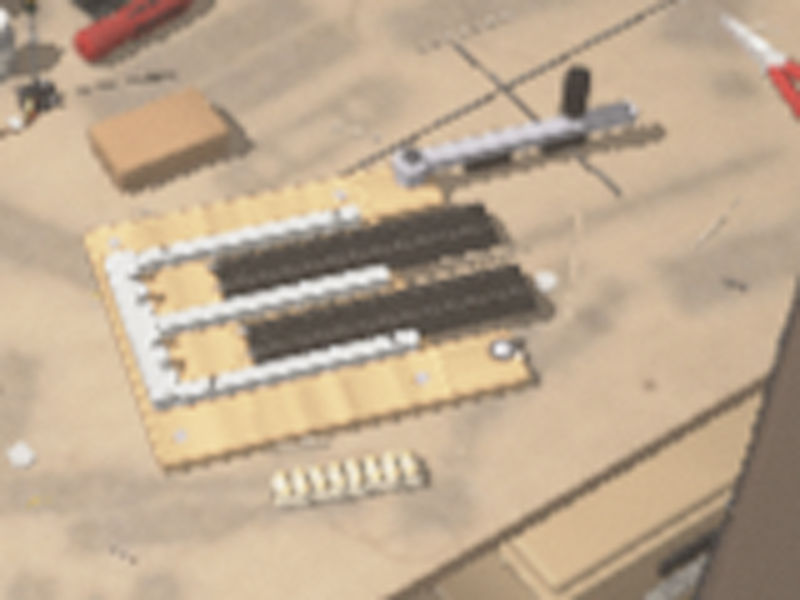

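```bash
cat > h.py <<'E'
from plant import *
import cv2,numpy as np
from scipy.optimize import least_squares
def proj(n,P,cm={}):
    m=cm.setdefault(n,camera_model(n)) if n!="wrist" else camera_model(n)
    return cv2.projectPoints(np.float64(P).reshape(-1,3),m["rvec"],m["tvec"],m["intrinsics"],None)[0][:,0]
def ray(n,uv,z):
    m=camera_model(n);R=cv2.Rodrigues(m["rvec"])[0];c=-R.T@m["tvec"]
    d=R.T@np.linalg.inv(m["intrinsics"])@np.array([uv[0],uv[1],1.]);return c+d*(z-c[2])/d[2]
def j2w(p,P):
    P=np.atleast_2d(P).astype(float);c,s=np.cos(p[2]),np.sin(p[2])
    return np.c_[p[0]+c*P[:,0]-s*P[:,1],p[1]+s*P[:,0]+c*P[:,1],P[:,2]]
def w2j(p,P):
    P=np.atleast_2d(P).astype(float);c,s=np.cos(p[2]),np.sin(p[2]);x=P[:,0]-p[0];y=P[:,1]-p[1]
    return np.c_[c*x+s*y,-s*x+c*y,P[:,2]]
def uz(n,q):
    s,o=(4.7,(260,165)) if n=="top" else (5,(270,165))
    return (np.array(q)+.5)/s-.5+np.array(o)
E
python3 - <<'E'
from h import *
J={'hinge':(-.085,-.075,.033),'plg':(-.091,.066,.016),'c1':(.115,-.088,.012),'c2':(.115,.088,.012),'c3':(-.100,.088,.012),'e':(-.100,-.052,.012)}
T={'hinge':(477,196),'plg':(414,434),'c1':(158,88),'c2':(70,362),'c3':(425,471),'e':(493,243)}
S={'hinge':(412,159),'plg':(503,348),'c1':(85,238),'c2':(165,468),'c3':(537,380)}
def res(p,cams=('top','side')):
    r=[]
    for n,D in (('top',T),('side',S)):
        if n in cams:
            r.append(proj(n,j2w(p,[J[k] for k in D]))-np.array([uz(n,D[k]) for k in D]))
    return np.concatenate(r).ravel()
for cams in (('top',),('side',),('top','side')):
    f=least_squares(res,[.6,0,1.4],args=(cams,),loss='soft_l1'); print(cams,f.x,np.degrees(f.x[2]));print(res(f.x,cams).reshape(-1,2).round(1).tolist())
p=f.x; np.save('jig.npy',p)
kt=ray('top',uz('top',(660,238)),.068); ks=ray('side',uz('side',(577,70)),.068)
for k in(kt,ks):
    j=w2j(p,k)[0]; print('knob',k,j, np.hypot(j[0]+.085,j[1]+.075), np.arctan2(-(j[0]+.085),j[1]+.075))
# track end corners: top at z .021
for nm,q in (('b',[(510,268),(493,322)]),('a',[(490,350),(472,408)])):
    for u in q: print(nm,w2j(p,ray('top',uz('top',u),.021))[0])
for nm,q in (('b',[(483,205),(503,245)]),('a',[(520,266),(538,307)])):
    for u in q: print('s',nm,w2j(p,ray('side',uz('side',u),.021))[0])
E
```

```text
('top',) [0.51116802 0.03495549 1.27805393] 73.22709600217846
[[0.3, -0.3], [1.0, -0.3], [0.2, -1.2], [-0.1, 0.9], [-0.5, 0.7], [-0.7, 0.1]]
('side',) [0.50439683 0.03830662 1.27612013] 73.11629770733597
[[0.1, -0.4], [0.6, 0.2], [-0.2, -0.3], [-0.1, 0.5], [-0.4, -0.1]]
('top', 'side') [0.50890024 0.03569348 1.28111602] 73.4025409357026
[[-0.0, 0.4], [0.8, 0.5], [-0.2, -0.3], [-0.4, 1.8], [-0.7, 1.4], [-1.0, 0.8], [-0.2, -1.7], [0.4, -1.4], [-0.4, -1.5], [0.1, -1.0], [-0.6, -1.7]]
knob [ 0.52942721 -0.16717071  0.068     ] [-0.18854845 -0.07761903  0.068     ] 0.10358156692964568 1.5960837566181627
knob [ 0.52919501 -0.16825727  0.068     ] [-0.18965606 -0.07770688  0.068     ] 0.10469106507287422 1.5966551192376481
b [-0.11514204 -0.04260207  0.021     ]
b [-0.11428072 -0.00956198  0.021     ]
a [-0.11705738  0.0065168   0.021     ]
a [-0.11627339  0.04158481  0.021     ]
s b [-0.11517493 -0.03085909  0.021     ]
s b [-0.1147754   0.00207895  0.021     ]
s a [-0.11817964  0.02005926  0.021     ]
s a [-0.11636623  0.05179353  0.021     ]
```

```bash
cat >> h.py <<'E'
from scipy.spatial.transform import Rotation as Ro
def tool():
    s=get_state();return np.array(s["tcp_pos"]),Ro.from_euler('xyz',s["eef_rot"],degrees=True).as_matrix(),s
def plan(p,jt):
    """units to move to jig point jt in present tool axes; yaw turn to jaw along jig y"""
    t,R,s=tool();d=j2w(p,jt)[0]-t
    jy=j2w([0,0,p[2]],[0,1,0])[0]
    a=[]
    for sg in(1,-1):
        # turn theta about tool x (R@Rx(th)) such that y axis = sg*jy
        v=R.T@(sg*jy);a.append(np.degrees(np.arctan2(v[2],v[1])))
    print('tcp jig',(w2j(p,t)[0]*1e3).round(1),'tool x',R[:,0].round(3),'toolframe shift units',(R.T@d/.02).round(2),'turns deg',np.round(a,2),'units',np.round(np.array(a)/6,2))
    print('F',np.round(s['contact_force'],1),'w',s['gripper_width'],'t',s['time_s'],'j',np.round(s['joints'],1))
E
python3 - <<'E'
from h import *
p=np.load('jig.npy'); plan(p,[-.165,0,.2])
t,R,s=tool();print(R.round(3))
E
```

```text
tcp jig [-750.3  117.7  244.8] tool x [-0.     0.001 -1.   ] toolframe shift units [ 2.27 21.62 20.58] turns deg [-57.78 122.22] units [-9.63 20.37]
F [0.3 0.5 0.5] w 0.08815964102333246 t 0.15 j [-57.9  20.6   0.6  -0.  -70.1 -16.5]
[[-0.    -0.269  0.963]
 [ 0.001  0.963  0.269]
 [-1.     0.001 -0.   ]]
```

Call:
{"op": "step_arm", "data": {"steps": [[[0.1,0.98,0.935],0],[[0.1,0.98,0.935],0],[[0.1,0.98,0.935],0],[[0.1,0.98,0.935],0],[[0.1,0.98,0.935],0],[[0.1,0.98,0.935],0],[[0.1,0.98,0.935],0],[[0.1,0.98,0.935],0],[[0.1,0.98,0.935],0],[[0.1,0.98,0.935],0],[[0.1,0.98,0.935],0],[[0.1,0.98,0.935],0],[[0.1,0.98,0.935],0],[[0.1,0.98,0.935],0],[[0.1,0.98,0.935],0],[[0.1,0.98,0.935],0],[[0.1,0.98,0.935],0],[[0.1,0.98,0.935],0],[[0.1,0.98,0.935],0],[[0.1,0.98,0.935],0]], "fingers": 0.67}}

```text
time_s: 1.82
tcp_pos: [0.4367, -0.1704, 0.2055]
eef_rot: [23.1, 90.0, 38.8]
contact_force: [-0.0, -0.2, -0.6]
gripper_width: 0.029
```

Call:
{"op": "step_arm", "data": {"steps": [[[0,0,0],-0.963],[[0,0,0],-0.963],[[0,0,0],-0.963],[[0,0,0],-0.963],[[0,0,0],-0.963],[[0,0,0],-0.963],[[0,0,0],-0.963],[[0,0,0],-0.963],[[0,0,0],-0.963],[[0,0,0],-0.963],[[0,0,0],0],[[0,0,0],0]]}}

```text
time_s: 2.82
tcp_pos: [0.4362, -0.1717, 0.2055]
eef_rot: [90.7, 90.0, 163.9]
contact_force: [-1.1, 0.1, -0.1]
gripper_width: 0.0288
```

Run:
```python
from h import *
p=np.load('jig.npy'); plan(p,[-.165,0,.2])
t,R,s=tool();print(R.round(3))
m=camera_model('wrist');np.savez('wm.npz',**m); cv2.imwrite('pics/wrist1.png',capture('wrist'))
```

```text
tcp jig [-219.5   10.4  205.5] tool x [-0.  0. -1.] toolframe shift units [ 0.27 -0.51  2.73] turns deg [-1.7000e-01  1.7983e+02] units [-0.03 29.97]
F [-1.1  0.1 -0.1] w 0.028838440554696882 t 2.8167 j [  2.7   2.7 -27.8  -0.  -59.5 -19.4]
[[-0.    -0.957  0.289]
 [ 0.     0.289  0.957]
 [-1.     0.    -0.   ]]
```

View pics/wrist1.png

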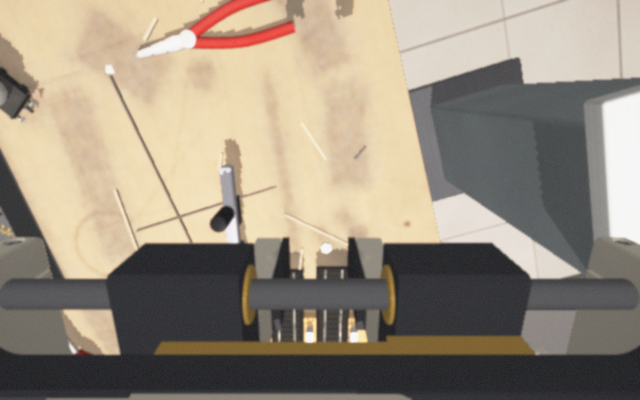

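Run:
```python
import cv2
im=cv2.imread("pics/wrist1.png")
c=im[120:360,190:390]; cv2.imwrite("pics/w1z.png",cv2.resize(c,None,fx=2.5,fy=2.5,interpolation=cv2.INTER_CUBIC))
```

```text
(no output)
```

View pics/w1z.png

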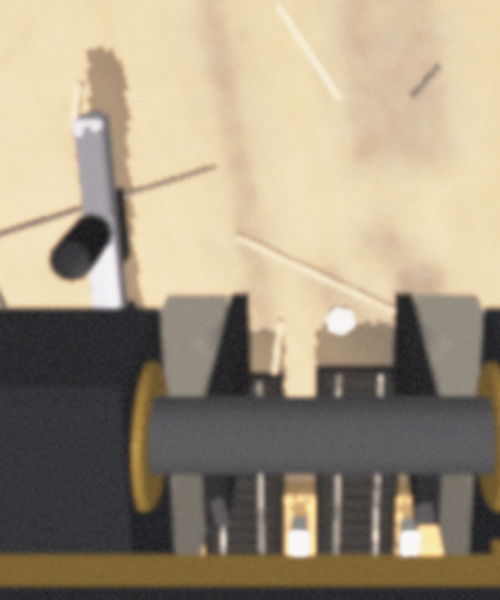

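Run:
```python
from h import *
p=np.load('jig.npy')
z=lambda q:(np.array(q)+.5)/2.5-.5+np.array([190,120])
m=camera_model('wrist');R=cv2.Rodrigues(m["rvec"])[0];print('cam jig',w2j(p,-R.T@m["tvec"]))
k=w2j(p,ray('wrist',z((72,258)),.068))[0];print('knob',k,np.hypot(k[0]+.085,k[1]+.075),np.arctan2(-(k[0]+.085),k[1]+.075))
for q in((282,375),(318,367)):print(w2j(p,ray('wrist',z(q),.021))[0])
print('barEnd',w2j(p,ray('wrist',z((92,117)),.029))[0])
print('white',w2j(p,ray('wrist',z((340,321)),.0))[0],w2j(p,ray('top',uz('top',(515,380)),.0))[0])
plan(p,[-.145,0,.2])
```

```text
cam jig [[-0.29706823  0.01097291  0.34378064]]
knob [-0.19104908 -0.07578952  0.068     ] 0.10605201682093184 1.5782409978279845
[-0.1198671 -0.0065632  0.021    ]
[-0.12356619  0.00865475  0.021     ]
barEnd [-0.2325619  -0.07556168  0.029     ]
white [-0.13479     0.01831674  0.        ] [-0.13706388  0.01767479  0.        ]
tcp jig [-219.5   10.3  205.5] tool x [-0.  0. -1.] toolframe shift units [ 0.27 -0.5   3.73] turns deg [ -0.2 179.8] units [-0.03 29.97]
F [-0.2 -0.1 -1.1] w 0.0289032047942228 t 2.8667 j [  2.7   2.7 -27.8  -0.  -59.5 -19.4]
```

Call:
{"op": "step_arm", "data": {"steps": [[[0,-0.13,0.91],-0.03],[[0,-0.13,0.91],0],[[0,-0.13,0.91],0],[[0,-0.13,0.91],0],[[0.98,0,0],0],[[0.98,0,0],0],[[0.98,0,0],0],[[0.98,0,0],0],[[0.98,0,0],0],[[0.98,0,0],0],[[0.98,0,0],0],[[0.98,0,0],0],[[0.9,0,0],0],[[0,0,0],0],[[0,0,0],0],[[0,0,0],0]]}}

```text
time_s: 4.2
tcp_pos: [0.4676, -0.1048, 0.0315]
eef_rot: [-83.0, 90.0, -9.4]
contact_force: [0.3, -0.2, 0.2]
gripper_width: 0.0288
```

Run:
```python
from h import *
p=np.load('jig.npy'); plan(p,[-.125,0,.029])
for n in ("top","side"):
    im=capture(n)
    c=im[165:285,260:430] if n=="top" else im[165:285,270:430]
    cv2.imwrite(f'pics/{n}2.png',cv2.resize(c,None,fx=4.7,fy=4.7,interpolation=cv2.INTER_CUBIC))
```

```text
tcp jig [-146.5   -0.6   31.5] tool x [ 0.001 -0.    -1.   ] toolframe shift units [0.13 0.03 1.07] turns deg [ 1.4000e-01 -1.7986e+02] units [ 2.000e-02 -2.998e+01]
F [ 0.3 -0.2  0.2] w 0.028769900292521928 t 4.2 j [ 11.   17.2 -38.5   0.  -34.2 -27.4]
```

View pics/side2.png

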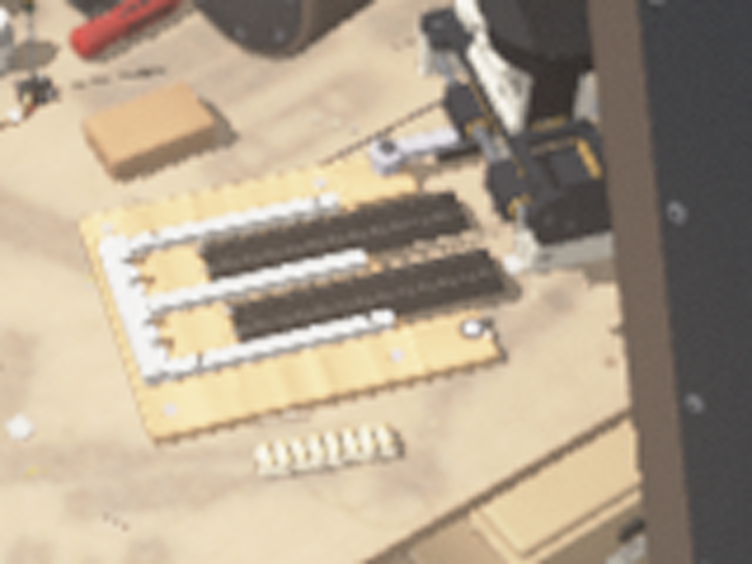

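View pics/top2.png

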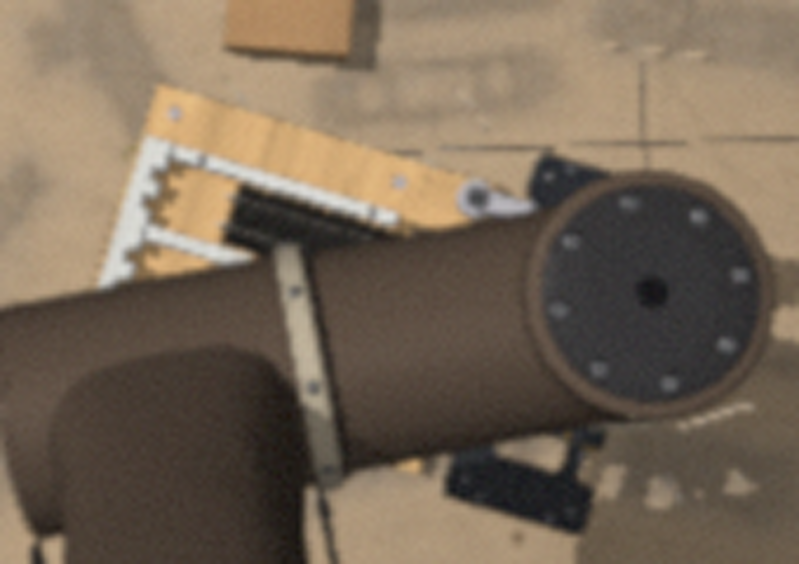

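Call:
{"op": "step_arm", "data": {"steps": [[[0.12,0.03,0.2],0],[[0,0,0.2],0],[[0,0,0.2],0],[[0,0,0.2],0],[[0,0,0.2],0],[[0,0,0.2],0],[[0,0,0.2],0],[[0,0,0.2],0],[[0,0,0.2],0],[[0,0,0],0]]}}

```text
time_s: 5.13
tcp_pos: [0.477, -0.0695, 0.0284]
eef_rot: [-58.0, 90.0, 15.6]
contact_force: [0.2, -0.3, -0.3]
gripper_width: 0.0288
```

Run:
```python
from h import *
p=np.load('jig.npy'); plan(p,[-.085,0,.029])
```

```text
tcp jig [-109.9    0.5   28.4] tool x [ 0.  0. -1.] toolframe shift units [-0.03 -0.03  1.25] turns deg [   0.22 -179.78] units [  0.04 -29.96]
F [ 0.2 -0.3 -0.3] w 0.02880480617884415 t 5.1333 j [ 15.2  17.7 -38.3  -0.  -34.  -31.5]
```

Call:
{"op": "step_arm", "data": {"steps": [[[0,0,0.15],0.04],[[0,0,0.15],0],[[0,0,0.15],0],[[0,0,0.15],0],[[0,0,0.15],0],[[0,0,0.15],0],[[0,0,0.1],0],[[0,0,0],0]]}}

```text
time_s: 5.8
tcp_pos: [0.4826, -0.0506, 0.0284]
eef_rot: [-55.5, 90.0, 17.9]
contact_force: [0.1, -0.2, 0.4]
gripper_width: 0.0292
```

Run:
```python
from h import *
p=np.load('jig.npy'); plan(p,[-.085,0,.029])
cv2.imwrite('pics/side3.png',cv2.resize(capture('side')[165:285,270:430],None,fx=5,fy=5,interpolation=cv2.INTER_CUBIC))
```

```text
tcp jig [-90.2   0.6  28.4] tool x [ 0.  0. -1.] toolframe shift units [-0.03 -0.03  0.26] turns deg [-3.0000e-02  1.7997e+02] units [-0. 30.]
F [ 0.1 -0.2  0.4] w 0.029201947922054224 t 5.8 j [ 17.3  18.  -37.9  -0.  -34.1 -33.9]
```

View pics/side3.png

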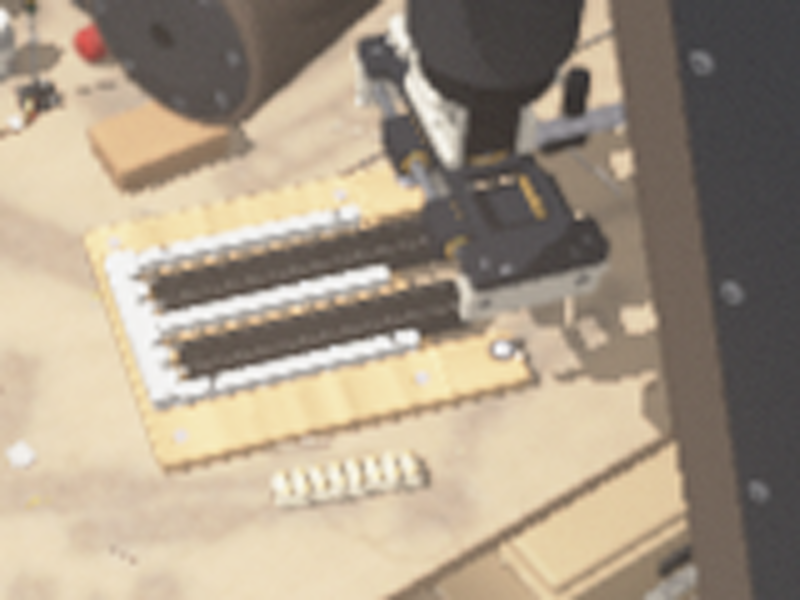

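Call:
{"op": "step_arm", "data": {"steps": [[[0,0,0.06],0],[[0,0,0.06],0],[[0,0,0.06],0],[[0,0,0.06],0],[[0,0,0],0]]}}

```text
time_s: 6.27
tcp_pos: [0.4837, -0.0463, 0.0283]
eef_rot: [-10.1, 90.0, 63.3]
contact_force: [-0.3, 0.2, 1.1]
gripper_width: 0.0289
```

Call:
{"op": "step_arm", "data": {"steps": [[[0,0,0.05],0],[[0,0,0.05],0],[[0,0,0],0]]}}

```text
time_s: 6.52
tcp_pos: [0.484, -0.0447, 0.0284]
eef_rot: [141.1, 90.0, -145.6]
contact_force: [-1.0, -3.0, 2.6]
gripper_width: 0.0285
```

Call:
{"op": "step_arm", "data": {"steps": [[[0,0,0.05],0],[[0,0,0.05],0],[[0,0,0],0]]}}

```text
time_s: 6.77
tcp_pos: [0.4835, -0.0441, 0.0283]
eef_rot: [141.1, 89.8, -145.6]
contact_force: [-2.0, -11.7, 5.4]
gripper_width: 0.029
```

Run:
```python
from h import *
p=np.load('jig.npy'); plan(p,[-.085,0,.029])
cv2.imwrite('pics/side4.png',cv2.resize(capture('side')[185:265,280:400],None,fx=6.6,fy=6.6,interpolation=cv2.INTER_CUBIC))
```

```text
tcp jig [-83.7   1.6  28.3] tool x [-0.003 -0.002 -1.   ] toolframe shift units [-0.03 -0.08 -0.06] turns deg [-9.0000e-02  1.7991e+02] units [-1.000e-02  2.999e+01]
F [ -2.  -11.7   5.4] w 0.029005169242012276 t 6.7667 j [ 18.1  18.  -37.8   0.1 -34.3 -34.9]
```

View pics/side4.png

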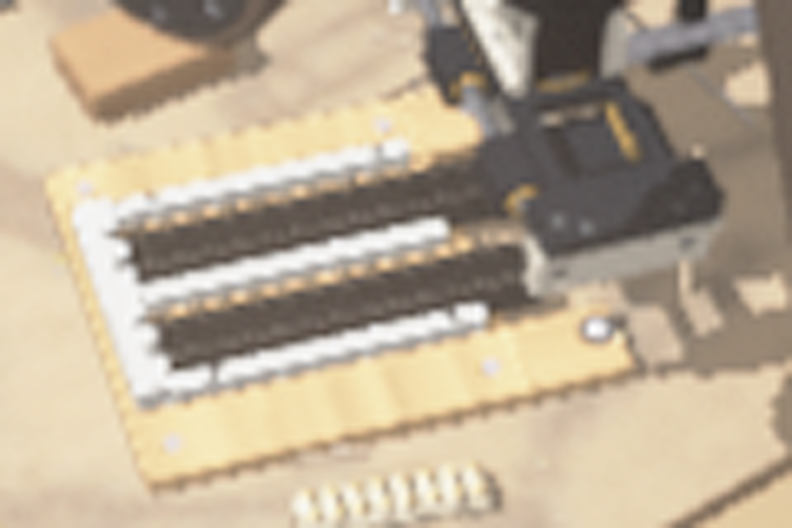

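Call:
{"op": "step_arm", "data": {"steps": [[[0,0,0.06],0],[[0,0,0],0],[[0,0,0],0]]}}

```text
time_s: 7.07
tcp_pos: [0.4832, -0.0438, 0.0283]
eef_rot: [142.2, 89.7, -144.5]
contact_force: [-1.5, -17.3, 7.7]
gripper_width: 0.0288
```

Run:
```python
from h import *
p=np.load('jig.npy'); plan(p,[-.085,0,.029]); print(get_state()['moment'])
```

```text
tcp jig [-83.5   1.9  28.3] tool x [-0.004 -0.003 -1.   ] toolframe shift units [-0.03 -0.1  -0.07] turns deg [-1.2000e-01  1.7988e+02] units [-2.000e-02  2.998e+01]
F [ -1.5 -17.3   7.7] w 0.028781824500763678 t 7.0667 j [ 18.2  18.1 -37.8   0.1 -34.4 -35. ]
[-6.51219529  0.58667513 -0.45686478]
```

Call:
{"op": "step_arm", "data": {"steps": [[[0,0,-0.05],0.2],[[0,0,0],0.2],[[0,0,0],0]]}}

```text
time_s: 7.32
tcp_pos: [0.4827, -0.0444, 0.0283]
eef_rot: [140.4, 89.7, -148.7]
contact_force: [-2.9, -13.0, 6.8]
gripper_width: 0.0288
```

Run:
```python
from h import *
p=np.load('jig.npy'); plan(p,[-.085,0,.029]); print(get_state()['moment'])
```

```text
tcp jig [-84.3   2.2  28.3] tool x [-0.004 -0.003 -1.   ] toolframe shift units [-0.04 -0.11 -0.03] turns deg [ -2.51 177.49] units [-0.42 29.58]
F [ -2.9 -13.    6.8] w 0.028794282825502716 t 7.3167 j [ 18.1  18.  -37.8   0.1 -34.4 -37.3]
[-4.71590855  1.47268386  0.40333669]
```

Call:
{"op": "step_arm", "data": {"steps": [[[0,0,-0.2],0],[[0,0,-0.3],-0.4],[[0,0,-0.5],0],[[0,0,-0.7],0],[[0,0,-0.7],0],[[0,0,-0.6],0],[[-0.9,0,0],0],[[-0.9,0,0],0],[[-0.9,0,0],0],[[-0.9,0,0],0],[[-0.9,0,0],0],[[-0.9,0,0],0],[[-0.3,-0.9,-0.6],0],[[0,-0.9,-0.6],0],[[0,-0.9,-0.6],0],[[0,-0.9,0],0],[[0,0,0],0],[[0,0,0],0]]}}

```text
time_s: 8.82
tcp_pos: [0.5261, -0.1555, 0.1418]
eef_rot: [83.7, 90.0, 157.0]
contact_force: [0.4, 0.2, 0.6]
gripper_width: 0.029
```

Run:
```python
from h import *
p=np.load('jig.npy'); plan(p,[-.190,-.076,.061])
cv2.imwrite('pics/side5.png',cv2.resize(capture('side')[165:285,270:430],None,fx=5,fy=5,interpolation=cv2.INTER_CUBIC))
cv2.imwrite('pics/top5.png',cv2.resize(capture('top')[165:285,260:430],None,fx=4.7,fy=4.7,interpolation=cv2.INTER_CUBIC))
cv2.imwrite('pics/wrist5.png',capture('wrist'))
```

```text
tcp jig [-178.4  -71.1  141.8] tool x [-0.001  0.    -1.   ] toolframe shift units [ 4.04 -0.25 -0.58] turns deg [-1.6000e-01  1.7984e+02] units [-0.03 29.97]
F [0.4 0.2 0.6] w 0.029035779596066597 t 8.8167 j [  4.   14.  -23.4  -0.  -52.6 -20.7]
```

View pics/side5.png

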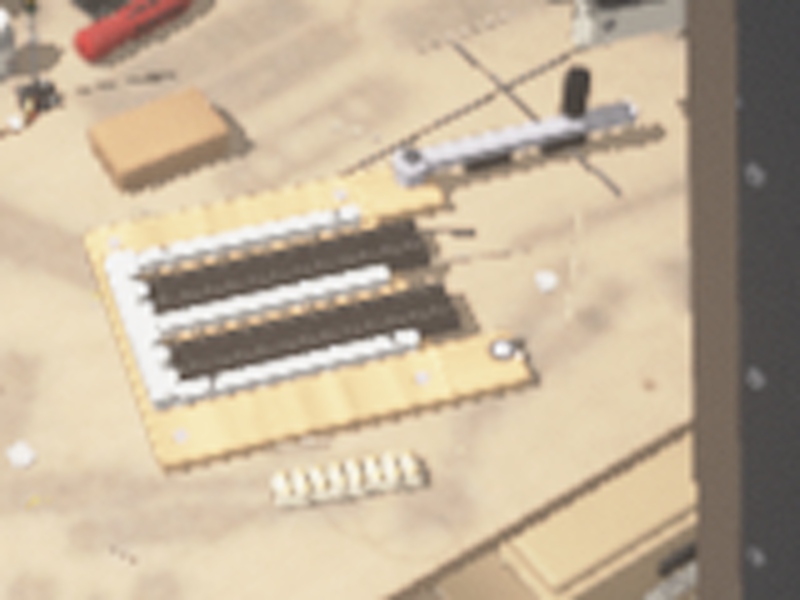

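View pics/top5.png

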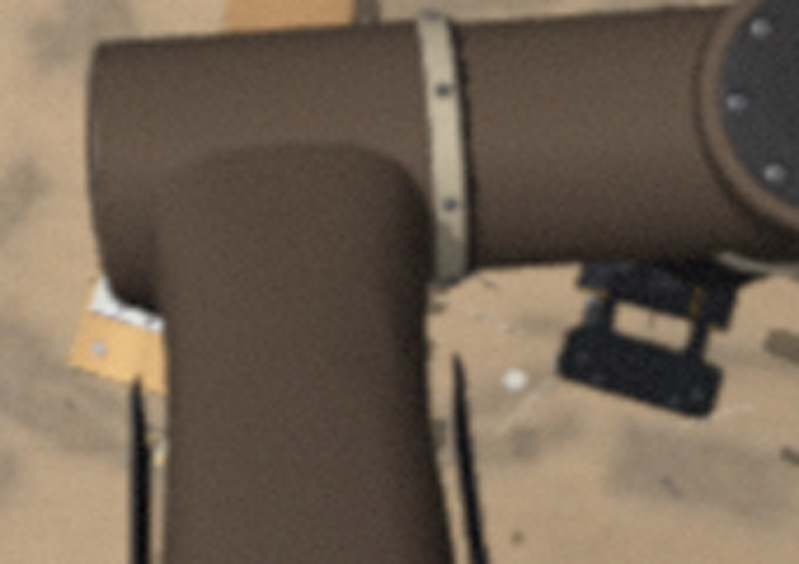

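View pics/wrist5.png

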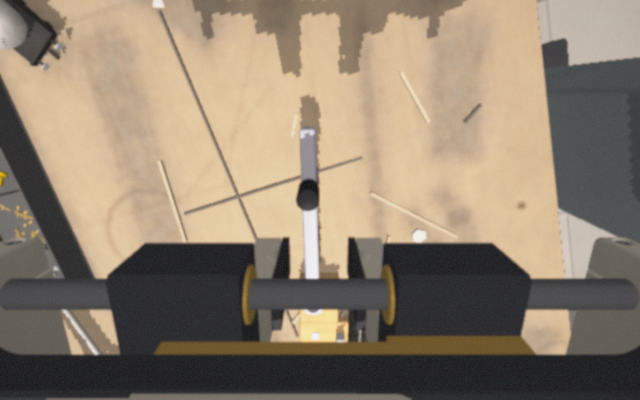

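Run:
```python
from h import *
p=np.load('jig.npy')
print('knob',w2j(p,ray('wrist',(307.5,198),.068))[0],'barend',w2j(p,ray('wrist',(308,130),.029))[0])
for nm,q in (('b',[(418,222),(433,262)]),('a',[(445,286),(463,325)])):
    for u in q: print('s',nm,w2j(p,ray('side',uz('side',u),.021))[0])
```

```text
knob [-0.19080053 -0.07681389  0.068     ] barend [-0.23059112 -0.07719768  0.029     ]
s b [-0.07350534 -0.02937014  0.021     ]
s b [-0.07098511  0.00245873  0.021     ]
s a [-0.07116122  0.0215841   0.021     ]
s a [-0.07062751  0.05166527  0.021     ]
```

Call:
{"op": "step_arm", "data": {"steps": [[[0,-0.27,-0.6],0],[[0.8,0,0],0],[[0.8,0,0],0],[[0.8,0,0],0],[[0.8,0,0],0],[[0.8,0,0],0],[[0,0,0],0],[[0,0,0],0]]}}

```text
time_s: 9.63
tcp_pos: [0.5269, -0.1676, 0.0622]
eef_rot: [110.0, 89.9, -176.7]
contact_force: [0.9, -1.1, 0.3]
gripper_width: 0.0287
```

Run:
```python
from h import *
p=np.load('jig.npy'); plan(p,[-.190,-.076,.061])
# arc rows: rotate +6deg then shift; ideal circle about hinge r=.105
r=.105;a=np.radians(6)
print('per 6deg row, shift in tool axes of row start: y',r*np.sin(a)/.02,'z',r*(1-np.cos(a))/.02)
cv2.imwrite('pics/wrist6.png',capture('wrist'))
```

```text
tcp jig [-189.7  -75.3   62.2] tool x [-0.002 -0.    -1.   ] toolframe shift units [ 0.06 -0.03 -0.01] turns deg [-2.0000e-02  1.7998e+02] units [-0. 30.]
F [ 0.9 -1.1  0.3] w 0.028657050007011037 t 9.6333 j [  2.6  20.1 -27.5   0.  -42.5 -19.3]
per 6deg row, shift in tool axes of row start: y 0.5487744321551807 z 0.028760049316565225
```

View pics/wrist6.png

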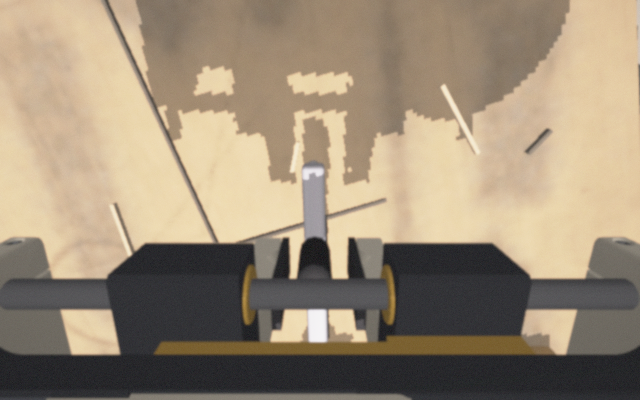

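Call:
{"op": "step_arm", "data": {"steps": [[[0,0.275,0.007],0.5],[[0,0.275,0.007],0.5],[[0,0.275,0.007],0.5],[[0,0.275,0.007],0.5],[[0,0.275,0.007],0.5],[[0,0.275,0.007],0.5],[[0,0.275,0.007],0.5],[[0,0.275,0.007],0.5],[[0,0.275,0.007],0.5],[[0,0.275,0.007],0.5],[[0,0.275,0.007],0.5],[[0,0.275,0.007],0.5],[[0,0,0],0]]}}

```text
time_s: 10.77
tcp_pos: [0.4745, -0.1305, 0.0638]
eef_rot: [-29.8, 89.9, 7.4]
contact_force: [-0.4, -0.3, -1.2]
gripper_width: 0.0287
```

```bash
cat >> h.py <<'E'
def arc(p):
    t,R,s=tool();j=w2j(p,t)[0];d=j[:2]-[-.085,-.075]
    zt=w2j([0,0,p[2]],R[:,2])[0]
    ang=np.degrees(np.arctan2(-d[0],d[1]));za=np.degrees(np.arctan2(zt[0],-zt[1]))
    print('tcp jig mm',(j*1e3).round(1),'r',(np.hypot(*d)*1e3).round(1),'angle',ang.round(2),'tool angle',za.round(2),'F',np.round(s['contact_force'],1),'j6',np.round(s['joints'],1),'t',s['time_s'])
    f=w2j([0,0,p[2]],s['contact_force'])[0];print('F jig',f.round(1))
E
python3 - <<'E'
from h import *
p=np.load('jig.npy');arc(p)
cv2.imwrite('pics/side7.png',cv2.resize(capture('side')[165:285,270:430],None,fx=5,fy=5,interpolation=cv2.INTER_CUBIC))
E
```

```text
tcp jig mm [-169.1  -14.5   63.8] r 103.6 angle 54.25 tool angle 53.84 F [-0.4 -0.3 -1.2] j6 [  7.6  15.1 -35.3   0.  -39.5 -60.3] t 10.7667
F jig [-0.4  0.3 -1.2]
```

View pics/side7.png

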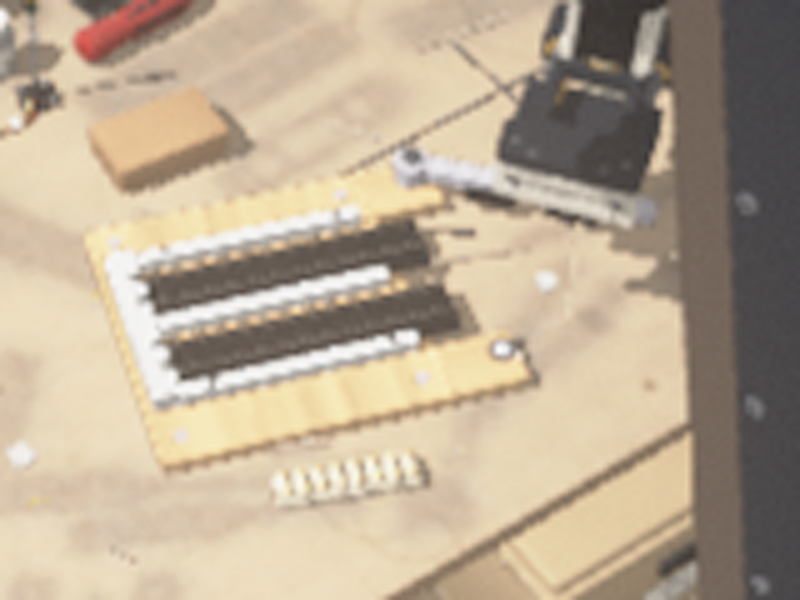

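Call:
{"op": "step_arm", "data": {"steps": [[[0.01,0.275,0.003],0.5],[[0.01,0.275,0.003],0.5],[[0.01,0.275,0.003],0.5],[[0.01,0.275,0.003],0.5],[[0.01,0.275,0.005],0.5],[[0.01,0.275,0.005],0.5],[[0.01,0.275,0.005],0.5],[[0.01,0.275,0.005],0.5],[[0.01,0.275,0.005],0.5],[[0.01,0.275,0.005],0.5],[[0.01,0.275,0.005],0.5],[[0.01,0.275,0.005],0.5],[[0,0.275,0.005],0.5],[[0,0,0],0]]}}

```text
time_s: 11.98
tcp_pos: [0.4529, -0.064, 0.0607]
eef_rot: [13.6, 89.9, 12.0]
contact_force: [0.2, -0.2, 0.4]
gripper_width: 0.029
```

Run:
```python
from h import *
p=np.load('jig.npy');arc(p)
cv2.imwrite('pics/side8.png',cv2.resize(capture('side')[165:285,270:430],None,fx=5,fy=5,interpolation=cv2.INTER_CUBIC))
```

```text
tcp jig mm [-111.5   25.2   60.7] r 103.7 angle 14.82 tool angle 14.96 F [ 0.2 -0.2  0.4] j6 [  16.8   12.5  -39.7    0.   -37.7 -108.4] t 11.9833
F jig [-0.1 -0.2  0.4]
```

View pics/side8.png

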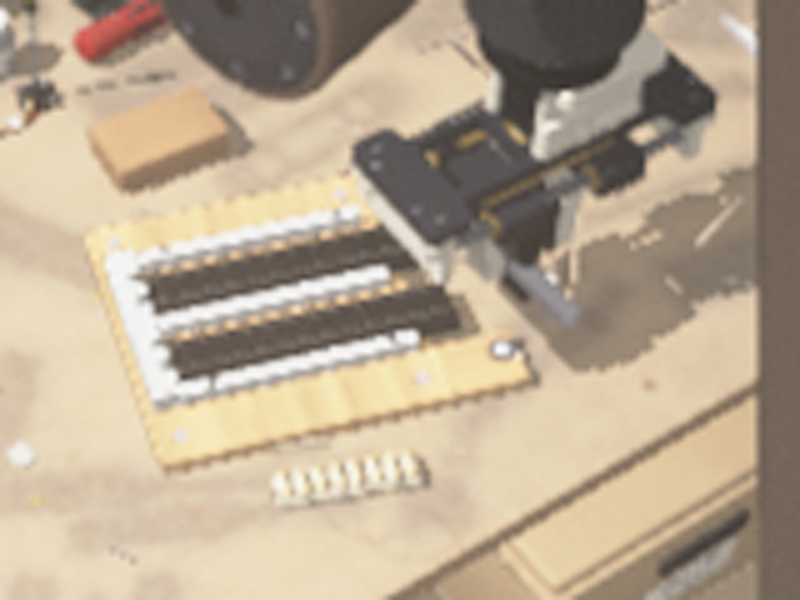

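Call:
{"op": "step_arm", "data": {"steps": [[[0,0.275,0.005],0.5],[[0,0.275,0.005],0.5],[[0,0.275,0.005],0.5],[[0,0.275,0.005],0.5],[[0,0.275,0.005],0.5],[[0,0,0],0]]}}

```text
time_s: 12.53
tcp_pos: [0.4567, -0.0374, 0.0603]
eef_rot: [-6.5, 90.0, -23.1]
contact_force: [0.7, -0.1, -0.1]
gripper_width: 0.0291
```

Run:
```python
from h import *
p=np.load('jig.npy');arc(p)
```

```text
tcp jig mm [-84.9  29.1  60.3] r 104.1 angle -0.03 tool angle 0.0 F [ 0.7 -0.1 -0.1] j6 [  20.1   12.7  -39.6    0.   -37.8 -126.7] t 12.5333
F jig [ 0.1 -0.7 -0.1]
```

Call:
{"op": "step_arm", "data": {"steps": [[[0,0.08,0],0],[[0,0.08,0],0],[[0,0.08,0],0],[[0,0,0],0]]}}

```text
time_s: 12.87
tcp_pos: [0.4577, -0.0328, 0.0601]
eef_rot: [57.5, 90.0, 41.0]
contact_force: [-0.4, 0.2, -0.0]
gripper_width: 0.0294
```

Call:
{"op": "step_arm", "data": {"steps": [[[0,0.06,0],0],[[0,0.06,0],0],[[0,0,0],0]]}}

```text
time_s: 13.12
tcp_pos: [0.4585, -0.0302, 0.06]
eef_rot: [51.5, 90.0, 34.8]
contact_force: [0.2, -0.6, 0.6]
gripper_width: 0.0285
```

Run:
```python
from h import *
p=np.load('jig.npy');arc(p)
cv2.imwrite('pics/side9.png',cv2.resize(capture('side')[165:285,270:430],None,fx=5,fy=5,interpolation=cv2.INTER_CUBIC))
cv2.imwrite('pics/wrist9.png',capture('wrist'))
```

```text
tcp jig mm [-77.6  29.5  60. ] r 104.7 angle -4.07 tool angle -0.02 F [ 0.2 -0.6  0.6] j6 [  20.9   12.8  -39.4   -0.   -37.8 -127.5] t 13.1167
F jig [-0.5 -0.4  0.6]
```

View pics/side9.png

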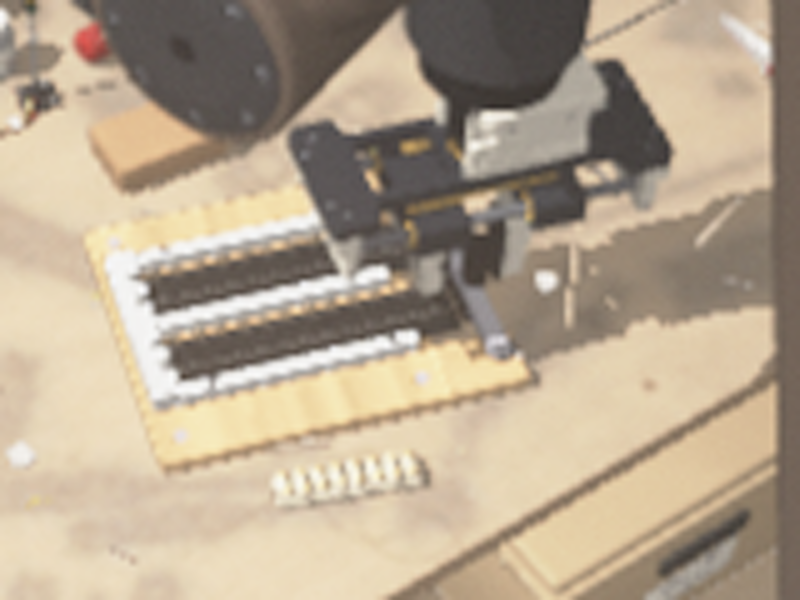

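View pics/wrist9.png

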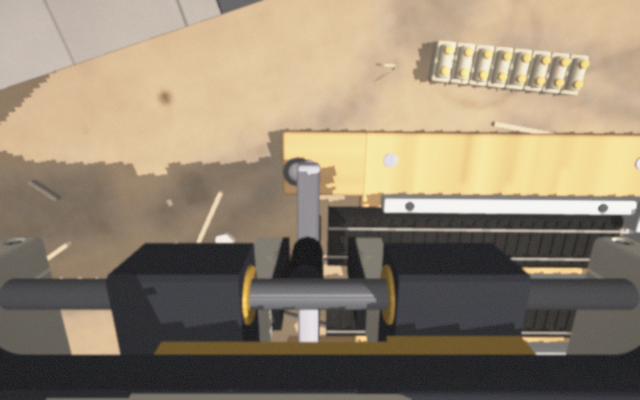

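Call:
{"op": "step_arm", "data": {"steps": [[[0,0.06,0],0],[[0,0.06,0],0],[[0,0.06,0],0],[[0,0,0],0]]}}

```text
time_s: 13.55
tcp_pos: [0.4585, -0.0288, 0.0598]
eef_rot: [-110.4, 89.8, -127.0]
contact_force: [1.6, -15.2, -0.2]
gripper_width: 0.0292
```

Run:
```python
from h import *
p=np.load('jig.npy');arc(p)
cv2.imwrite('pics/wrist10.png',capture('wrist'))
```

```text
tcp jig mm [-76.3  29.9  59.8] r 105.2 angle -4.77 tool angle -0.0 F [  1.6 -15.2  -0.2] j6 [  21.2   12.9  -39.4    0.2  -37.9 -127.9] t 13.55
F jig [-14.1  -5.9  -0.2]
```

View pics/wrist10.png

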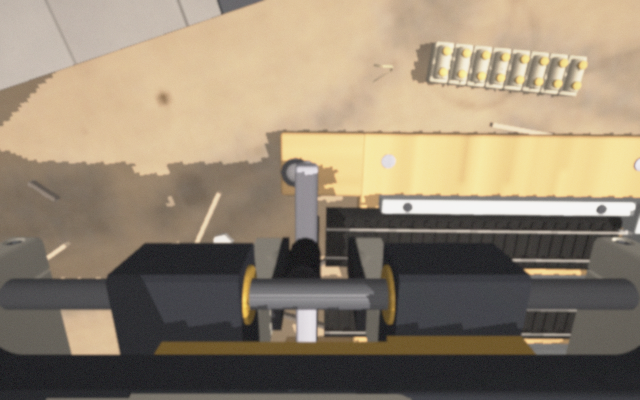

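Call:
{"op": "step_arm", "data": {"steps": [[[0,-0.15,0],0],[[0,-0.15,0],0],[[0,-0.1,0],0],[[0,0,0],0],[[-0.5,0,0],0],[[-0.8,0,0],0],[[-1,0,0],0],[[-1,0,0],0],[[-1,0,0],0],[[-1,0,0],0],[[-1,0,-1],0],[[-1,0,-1],0],[[-1,0,-1],0],[[0,0,-1],0],[[0,0,-1],0],[[0,0,-1],0],[[0,0,-1],0],[[0,0,0],0],[[0,0,0],0]]}}

```text
time_s: 15.18
tcp_pos: [0.3225, 0.0059, 0.2264]
eef_rot: [58.0, 89.9, 41.5]
contact_force: [0.4, -0.4, 0.0]
gripper_width: 0.0288
```

Run:
```python
from h import *
p=np.load('jig.npy');arc(p)
cv2.imwrite('pics/side11.png',cv2.resize(capture('side')[165:285,270:430],None,fx=5,fy=5,interpolation=cv2.INTER_CUBIC))
cv2.imwrite('pics/wrist11.png',capture('wrist'))
cv2.imwrite('pics/top11.png',capture('top'))
```

```text
tcp jig mm [-81.8 170.1 226.4] r 245.1 angle -0.74 tool angle 0.08 F [ 0.4 -0.4  0. ] j6 [  37.5  -15.8  -40.3   -0.   -65.4 -144. ] t 15.1833
F jig [-0.2 -0.5  0. ]
```

View pics/side11.png

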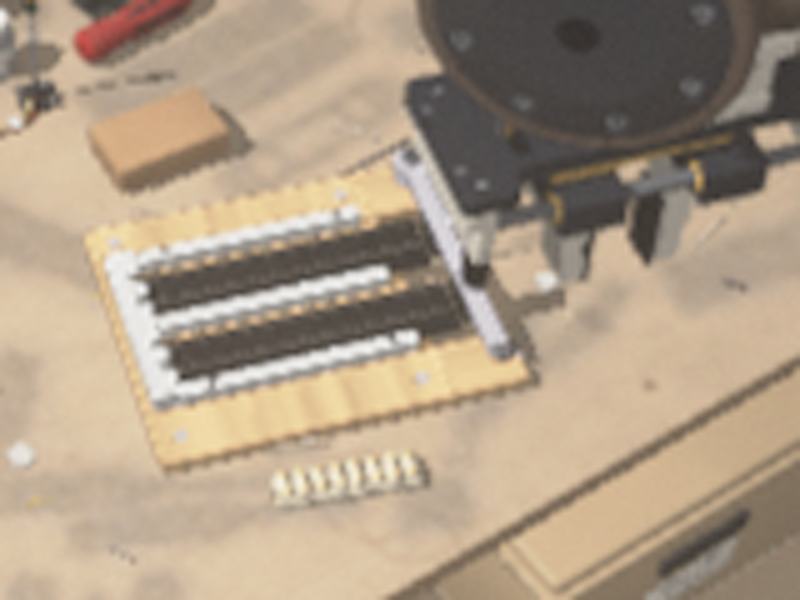

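View pics/wrist11.png

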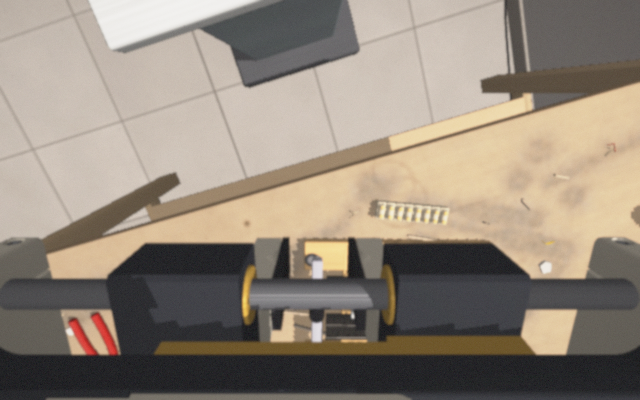

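View pics/top11.png

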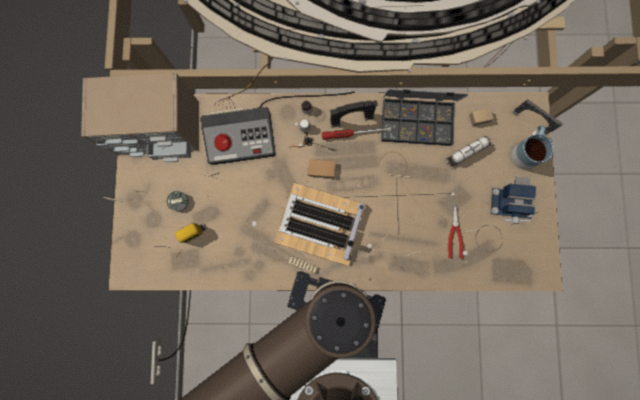

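Run:
```python
import cv2
im=cv2.imread("pics/top11.png")
c=im[175:275,270:390]; cv2.imwrite("pics/top11z.png",cv2.resize(c,None,fx=6,fy=6,interpolation=cv2.INTER_CUBIC))
```

```text
(no output)
```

View pics/top11z.png

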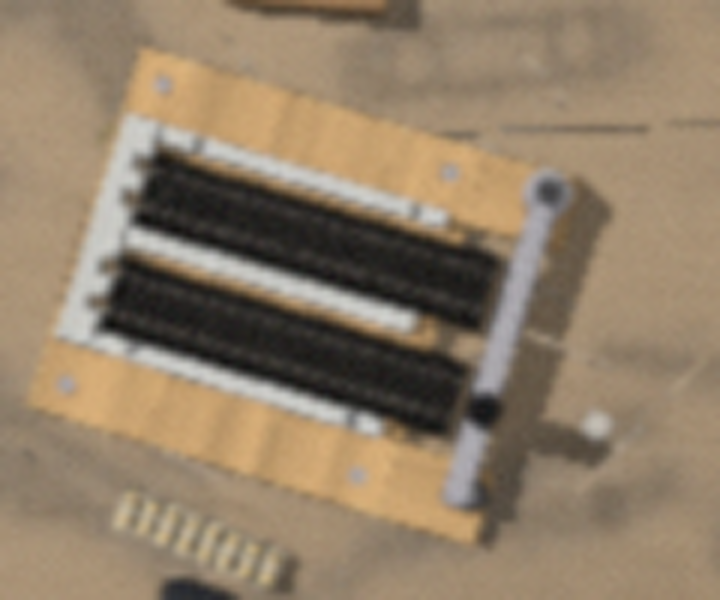

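Run:
```python
from h import *
z=lambda q:(np.array(q)+.5)/6-.5+np.array([270,175])
im=cv2.imread('pics/top11.png')
J=[(-.085,-.075,.033),(.115,-.088,.012),(.115,.088,.012),(-.1,.088,.012)]
q=[(548,190),(143,48),(32,403),(482,542)]
f=least_squares(lambda p:(proj('top',j2w(p,J))-np.array([z(a) for a in q])).ravel(),[.51,.035,1.28])
p=f.x;print(p,f.fun.round(1))
for n,u,h in(('hinge',(548,190),.033),('knob',(484,408),.068),('tip',(462,497),.029)):
    j=w2j(p,ray('top',z(u),h))[0];d=j[:2]+[.085,.075];print(n,j,np.arctan2(-d[0],d[1]))
pr=j2w(p,[(-.085-.148*np.sin(a),-.075+.148*np.cos(a),.029) for a in(0,.04,.09)]);print((proj('top',pr)-[270,175]+.5)*6-.5)
pr=j2w(p,[(-.085-.105*np.sin(a),-.075+.105*np.cos(a),.068) for a in(0,.04,.09)]);print((proj('top',pr)-[270,175]+.5)*6-.5)
```

```text
[0.51160541 0.03463032 1.28036583] [ 0.5 -0.5  0.  -0.6 -0.4  0.7 -0.2  0.3]
hinge [-0.0839714  -0.07325991  0.033     ] -0.5338614228622368
knob [-0.08265776  0.03182297  0.068     ] -0.021922837732671934
tip [-0.08544447  0.07059204  0.029     ] 0.0030528570615606255
[[459.54263116 501.89739667]
 [472.29914277 505.48015757]
 [488.43121336 509.2349281 ]]
[[490.31940161 405.53521602]
 [499.61590426 408.1243373 ]
 [511.36965386 410.83579071]]
```

Run:
```python
from h import *
print(close_job())
```

```text
the job is handed in; nothing more can be done
None
```

Both tracks are home against the end stop, the keeper bar is shut past its plunger, and I handed the job in at about 15 s of the 58 s allowed. The hand-in reports no verdict.

- **Tracks:** With the fingers 29 mm apart I pushed both tracks in together until the stop resisted with about 17 N. The moment reading suggested only track B was carrying the load. A turn of about 2.4° then loaded track A within about 0.3 mm of travel, so I took both as home. The bar was still standing open, at about 1.58 rad.
- **Keeper bar:** I set the fingers either side of the knob and swung it round the pivot. A final 15 N push found the bar firm at its stop. I then backed off and lifted clear.
- **Last checks:** In the top view taken after I lifted clear, the bar measured 0.003 rad at its tip and −0.02 rad at the knob. That puts it past the plunger, within pixel error. Both tracks sit against the stop, the other things on the bench look unmoved, and the robot is touching nothing.
- **What disagreed:** The side camera put both track ends about 3 mm further in than home. The side and top cameras also differed by several millimetres on where the jig is. I relied on contact force where they conflicted. The plunger's click never showed as a separate force peak.

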